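Release a glued sweet carton from its sprung clamp and put it on display

ROBOT

A 7-joint arm with a two-finger parallel gripper is mounted at the origin on the work surface; the furniture and walls round the work are solid. World frame = base frame: x ahead of the robot, y to its left, z up, the work surface at z = 0. Lengths are in m, angles in rad, forces in N, time in s.
With the tool pointing down it reaches from about 0.425 to 0.875 m from the base axis. Payload 4.7 kg.
Tool frame: the origin (TCP) lies midway between the tips of the shut fingers; the grasp point (between the pads) lies 19 mm behind it (arm.hold_point_z is the distance from the TCP to the grasp point, in m); z points along the fingers, y is the line along which they close (so a half turn about z gives the same grasp; the last joint's range is limited). The gripper opens to 85 mm and grips with 20 to 120 N. Pads are 22 mm wide; open, the fingers measure 114 mm over their backs; the gripper's body (76 mm by 85 mm) begins 54 mm behind the grasp point. The pads swing forward as they close: fully open they stand 13 mm farther back than shut.
Start: joints at [1.358, 0.321, -0.07, 1.45, 0.023, 1.371, -0.057], TCP at [0.146, -0.633, 0.198] pointing down, gripper open.
Joint ranges: [-2.86, 2.86], [-0.3, 2.09], [-1.38, 1.24], [0.06, 2.45], [-1.56, 4.7], [0.09, 2.05], [-2.69, 2.69]. Speed limits (rad/s): [2.57, 2.57, 3.14, 3.14, 3.14, 3.14, 3.14].

INTERFACE

Orientations are given as a rotation vector (axis times angle).
In Python, from rig import readout, optics, ticket, arm gives the robot as it stands.
- The arm moves only by the tool move_arm, never from a script. Its argument "targets" is a list of rows, each a list of 2 entries, a list of its own where there are three numbers: the shift along the tool's x, y, z in mm, then the turn, a rotation vector about the tool's x, y, z in rad. A call has 1 to 20 rows; each row is the pose to reach, as a shift and turn from the pose commanded when the call began, along the tool's axes at that moment; what a row does not reach only later rows make up. A row lasts 1/8 s, in which the tool goes at most 62.5 mm and 10.7 degrees, less where a joint would pass 70% of its speed; a pose out of reach is approached as far as the arm can. A call with a gripper value outside its range is refused whole. "gripper" is the finger opening in mm, from 0 to 85.4, set as the call begins (left out, the last holds). The fingers move at their own pace and stop on an object; "newtons" is the grip in N (left out, the last holds). Time passes only in rows, so rows that repeat a pose let the fingers close. It gives the time, the measured TCP pose, the force, the opening and the grip force at its end, in the units of the state.
- readout.get_state(): the state, without advancing time (a new reading comes with each control period).
- optics.camera(name): name is "side" or "top" or "wrist"; returns the picture (420x560x3 uint8, red, green, blue); there is no depth.
- optics.camera_params(name): a dict with "mtx" (3x3 intrinsics, pixels), "world_from_camera" (4x4, takes a point from camera to world coordinates); the wrist camera has in their place "T_tool_cam" (4x4, takes a point from camera to tool coordinates, whose origin is the TCP and whose axes are the flange's). Camera axes: x right, y down, z forward; pixel columns grow to the right and rows downward; lengths in m; the calibration is good to about 2 mm. A picture is of the moment at which its call begins: read the wrist's pose just before it. camera_params takes no time and is no camera call.
- ticket.job_done(): hands the job in; it is judged then, once.
The state is a dict: "time": time; "joint_positions": joint angles; "joint_velocities": joint speeds; "joint_torque": joint torques, N m; "ee_pos": TCP position; "orientation": TCP orientation; "wrist_force": force on the tool from outside, world axes, zero at the start; "torque": the same for the moment, N m; "grip_width": finger opening in m; "grasp_force": force on a finger pad.
Only numpy, scipy, OpenCV 4.12 (cv2) and the standard library are available. Lean on these libraries where they do the work, as an engineer would, in place of code of your own. Each camera call takes 0.05 s, during which the arm holds its last target. There are 200 camera calls.

TASK

The glue on the carton in the sloping clamp cradle has set. Lift the sprung clamp arm by its black grip until it passes its hold-open point and stands open by itself, then draw the carton out and stand it in the free half of the sloping display tray: on its narrow long side, flat on the tray floor and running the same way as the two like cartons already there, which must stay where they are. Leave the clamp standing open, ready for the next carton.

Things in the scene. Friction and masses are not known exactly. Their poses are not given: they have to be found in the camera images.
- cradle: Fixed plywood gluing cradle, base 235 x 120 mm. Origin on the worktop under the bed's middle; x level toward the high clamp end, z up. The bed rises along x at 33 deg. On it: cheeks 22 mm high, 9 thick, 33 apart inside; a pocket 45 mm high round the lowest 24 mm of the carton; at the high end a steel clamp bracket 94 mm tall, 26 wide, with a coil spring at +y out to 28 mm from the middle.
- bed_mid (a point): Middle of the cradle's bed surface, 56 mm above the worktop. x points up the slope toward the clamp pivot, z square off the bed (33 deg from vertical, leaning to the low side), y level across. The clamp pivot lies at x 82, z 82.5 mm in this frame.
- clamp_arm (a joint): Clamp arm angle, rad: 0 shut on the carton, grows as the grip goes up and back; stop at 1.676. Its spring pulls it shut below about 1.3, open to the stop above. Lifting takes 4 to 6 N at the grip. Open, it still leans 27 deg from vertical over the carton, its foot sticking out 17 mm toward it: a gripper coming straight down on the carton strikes it; one coming square to the bed, at the carton's middle or lower, passes.
- clamp_hinge (a point): Pivot of the clamp arm, 170 mm above the worktop, on the cradle's middle plane; its axis is level, along the cradle's y.
- clamp_knob (a point): Centre of the black barrel grip, 28 mm across and 34 mm long (along the pivot axis), at the free end of the steel clamp arm (bar 14 mm wide, 13 high), 147 mm from the pivot. Shut: 90 mm above the worktop, beyond and above the carton's low end. Fully open: about 301 mm high. It turns in a pinch as the arm swings, so hold it firmly.
- carton_mid (a point): Centre of the clamped printed sweet carton, 30 x 110 x 65 mm (its x thickness, y length, z height), 0.08 to 0.17 kg. It stands on its narrow long side between the cheeks, length along the slope, its top 65 mm off the bed under the clamp's foot; the upper 43 mm stand free of the cheeks, 20 mm of the pocket.
- carton: The same clamped carton; its origin is the middle of its underside, z through its height, y along its length.
- tray: Fixed open wooden display tray, 136 x 196 mm, walls 7 mm. Origin on the worktop under the floor's middle; x level toward the high back, z up. Its floor slopes up along x at 20 deg, 122 x 182 mm inside; walls all round stand 21 mm off the floor.
- tray_floor (a point): Middle of the tray's floor surface, 40 mm above the worktop. x points up the slope, z square off the floor (20 deg from vertical, leaning to the low side), y level across. Two like cartons stand in the half of negative y; from y = -20 mm to the wall at y = +91 mm it is free.
- fellow_a_mid (a point): Centre of a like carton (30 x 110 x 65 mm) standing in the tray near its -y wall, length along the slope. Leave in place.
- fellow_b_mid (a point): Centre of the second like carton, standing beside the first, nearer the free half. Leave in place.
Not all that is in view belongs to the job. What is shaped like the tray but pink is not meant. Leave any green look-alike of the carton alone.

How it is judged:
By the outcome, as a careful person would: the job done as asked, in the order asked, and still so for the second after the job is handed in, with the robot touching nothing.
It also fails if it takes over 48 s, if anything falls off the work surface, if the arm or the gripper's body presses on something with over 40 N, if the wrist force passes 120 N, or if a joint passes its speed limit or range.

## Working session

There is one attempt and no reset: what is moved stays moved. The work goes in short steps, Python scripts to look and compute and a tool call to move; the robot and the scene stay as the last step left them, time stands still between calls to the robot, and variables do not carry over. Pictures are saved under pics/ and viewed, at most 10 in all, crops included, and the job is handed in when it is done.

Besides the shell and the picture viewer there is one more tool, called after "Emit:" as name([rows], argument=value, ...), one row to a line, values as JSON. move_arm: Moves the arm, as the interface text tells. Its arguments: {"type":"object","properties":{"targets":{"type":"array"},"gripper":{"type":"number"},"newtons":{"type":"number"}},"required":["targets"]}

```bash
mkdir -p pics; ls
python3 - <<'E'
from rig import readout, optics, arm
import cv2, numpy as np
np.set_printoptions(precision=4,suppress=True)
s=readout.get_state()
for k,v in s.items(): print(k,v)
for n in ("side","top","wrist"):
    im=optics.camera(n); cv2.imwrite(f"pics/{n}0.png",im[:,:,::-1]); print(n,optics.camera_params(n))
print(arm.hold_point_z, dir(arm))
a=cv2.imread("pics/side0.png")
E
```

```text
pics
time 0.0
joint_positions [ 1.3581  0.3218 -0.0701  1.4517  0.0226  1.3708 -0.0569]
joint_velocities [-0.001  -0.0003 -0.0013  0.0003  0.0006 -0.0013 -0.0005]
joint_torque [ -0.0001 -49.3584  -0.3821 -31.4329   0.0131   0.0115   0.    ]
ee_pos [ 0.1459 -0.6328  0.1964]
orientation [-3.1195 -0.3553  0.0006]
wrist_force [ 0.2507 -0.7096 -0.0122]
torque [-0.0315  0.0111  0.0125]
grasp_force 0.0
grip_width 0.08567615839987626
side {'mtx': array([[447.273 ,   0.    , 283.2682],
       [  0.    , 447.273 , 209.0961],
       [  0.    ,   0.    ,   1.    ]]), 'world_from_camera': array([[-0.848 , -0.3239,  0.4196,  0.047 ],
       [-0.53  ,  0.5196, -0.6701,  0.6736],
       [-0.001 , -0.7906, -0.6123,  0.7356],
       [ 0.    ,  0.    ,  0.    ,  1.    ]])}
top {'mtx': array([[475.4084,   0.    , 263.5585],
       [  0.    , 475.4084, 210.7403],
       [  0.    ,   0.    ,   1.    ]]), 'world_from_camera': array([[-0.025 , -0.9982,  0.0537,  0.388 ],
       [-0.9997,  0.0251,  0.0019,  0.0438],
       [-0.0033, -0.0536, -0.9986,  1.3055],
       [ 0.    ,  0.    ,  0.    ,  1.    ]])}
wrist {'mtx': array([[326.7315,   0.    , 279.679 ],
       [  0.    , 326.7315, 208.4524],
       [  0.    ,   0.    ,   1.    ]]), 'T_tool_cam': array([[-0.0007, -0.9529, -0.3032,  0.0782],
       [ 1.    , -0.0006, -0.0003,  0.0003],
       [ 0.0001, -0.3032,  0.9529, -0.1759],
       [ 0.    ,  0.    ,  0.    ,  1.    ]])}
0.0187 ['PlanningError', '__class__', '__delattr__', '__dict__', '__dir__', '__doc__', '__eq__', '__format__', '__ge__', '__getattribute__', '__getstate__', '__gt__', '__hash__', '__init__', '__init_subclass__', '__le__', '__lt__', '__module__', '__ne__', '__new__', '__reduce__', '__reduce_ex__', '__repr__', '__setattr__', '__sizeof__', '__str__', '__subclasshook__', '__weakref__', 'hold_point_z']
```

View pics/side0.png

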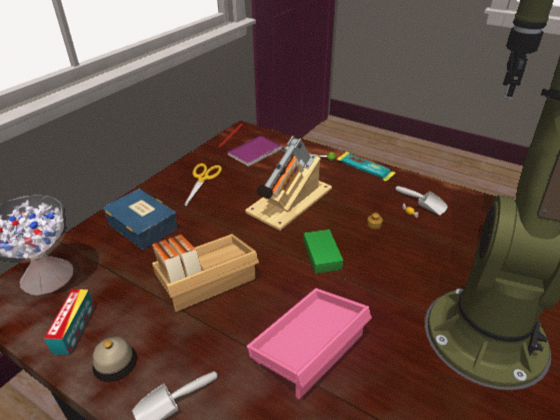

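View pics/top0.png

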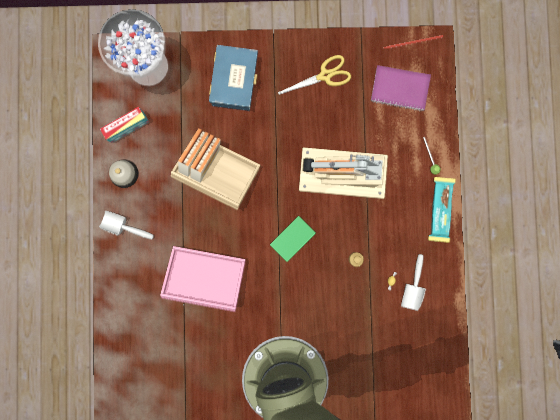

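The tray is at top (217,172); its pink look-alike is at (203,278). The clamped carton is at top (345,165). Things that could be mistaken for it are the green box at (293,238) and the fellows at (190,152) and (205,157). The black knob is at top (307,165), side (264,190). Next I check this choice in one close crop.

Run:
```python
import cv2, numpy as np
t=cv2.imread("pics/top0.png"); s=cv2.imread("pics/side0.png")
def c(im,x,y): return cv2.resize(im[y:y+75,x:x+100],(400,300),interpolation=cv2.INTER_CUBIC)
m=np.vstack([np.hstack([c(t,295,135),c(t,165,127)]),np.hstack([c(s,240,132),c(s,150,231)])])
for X in range(0,800,40): # 10 px ticks
    for Y in (0,300): cv2.line(m,(X,Y),(X,Y+6),(255,255,255),1)
for Y in range(0,600,40): 
    for X in (0,400): cv2.line(m,(X,Y),(X+6,Y),(255,255,255),1)
cv2.imwrite("pics/crop1.png",m)
```

```text
(no output)
```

View pics/crop1.png

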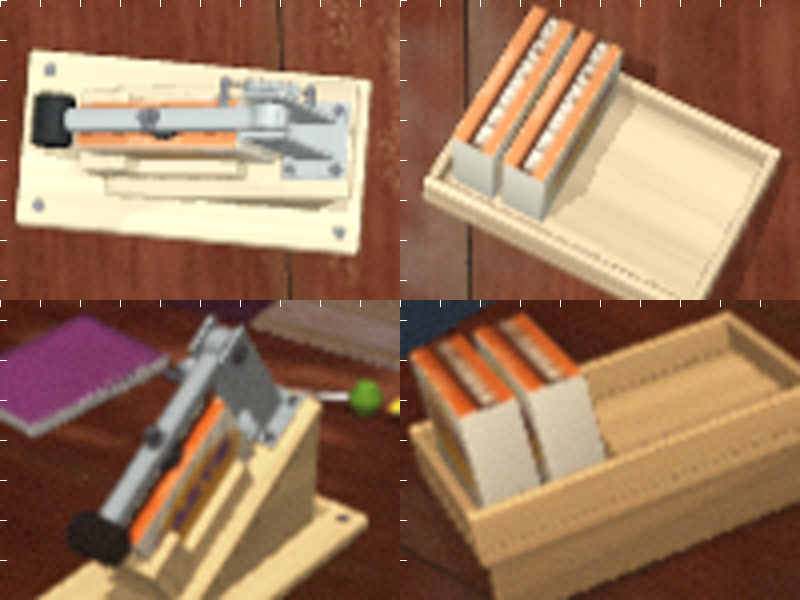

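The crop confirms the choice: clamp cradle with an orange-edged carton, knob at the low end (top (308,165), side (265,191)), and the wooden tray with two cartons on its left. The tray's high back is at lower left in the top view. Next I measure.

```bash
cat > h.py <<'E'
import numpy as np, cv2
from scipy.spatial.transform import Rotation as R
from rig import readout, optics
np.set_printoptions(precision=4,suppress=True)
def ray(n,uv,wc=None,K=None):
    p=optics.camera_params(n); K=p['mtx']; T=p['world_from_camera'] if wc is None else wc
    d=T[:3,:3]@np.linalg.solve(K,[uv[0],uv[1],1.]); return T[:3,3],d/np.linalg.norm(d)
def onz(n,uv,z,wc=None):
    o,d=ray(n,uv,wc); return o+d*(z-o[2])/d[2]
def tri(rays):
    A=sum(np.eye(3)-np.outer(d,d) for o,d in rays); b=sum((np.eye(3)-np.outer(d,d))@o for o,d in rays)
    p=np.linalg.solve(A,b); return p,[np.linalg.norm((np.eye(3)-np.outer(d,d))@(p-o)) for o,d in rays]
def proj(n,P):
    p=optics.camera_params(n); T=np.linalg.inv(p['world_from_camera']); c=T[:3,:3]@P+T[:3,3]; c=p['mtx']@c; return c[:2]/c[2]
E
python3 - <<'E'
from h import *
t=cv2.imread("pics/top0.png"); g=cv2.cvtColor(t,cv2.COLOR_BGR2GRAY)
c=np.float32([[302.75,147.5],[387.75,155],[384.5,198.25],[299,190.5]]).reshape(-1,1,2)
c=cv2.cornerSubPix(g,c,(4,4),(-1,-1),(3,50,.01)).reshape(-1,2); print(c)
for h in (.01,.015):
    P=np.array([onz("top",u,h) for u in c]); print(P, np.linalg.norm(np.roll(P,-1,0)-P,axis=1),P.mean(0))
hs=cv2.cvtColor(t,cv2.COLOR_BGR2HSV)
k=tri([ray("top",(308.25,165)),ray("side",(265,191.25))]); print("knob",k)
# black knob blobs
for n,b in (("top",(295,150,320,180)),("side",(252,175,280,205))):
    im=cv2.imread(f"pics/{n}0.png"); m=np.zeros(im.shape[:2],np.uint8); m[b[1]:b[3],b[0]:b[2]]=(im.max(2)<55)[b[1]:b[3],b[0]:b[2]]
    nn,l,st,ce=cv2.connectedComponentsWithStats(m); i=1+st[1:,4].argmax(); print(n,st[i],ce[i])
# tray corners guess
for u in ((271.25-0,0),):pass
c2=np.float32([[165+25/4,127+183/4],[165+380/4,127+152/4]]).reshape(-1,1,2)
c2=cv2.cornerSubPix(g,c2,(3,3),(-1,-1),(3,50,.01)).reshape(-1,2);print(c2, onz("top",c2[0],.083),onz("top",c2[1],.0365))
# larger tray crop
m=cv2.resize(t[120:215,165:265],(800,760),interpolation=cv2.INTER_CUBIC)[160:760]
cv2.imwrite("pics/tray.png",m)
E
```

```text
[[302.4246 147.2811]
 [387.39   154.8066]
 [383.6343 197.9383]
 [298.6179 190.1495]]
[[ 0.6296 -0.0648  0.01  ]
 [ 0.6028 -0.2972  0.01  ]
 [ 0.4844 -0.2823  0.01  ]
 [ 0.5116 -0.0509  0.01  ]] [0.2339 0.1193 0.233  0.1187] [ 0.5571 -0.1738  0.01  ]
[[ 0.6286 -0.0643  0.015 ]
 [ 0.602  -0.2958  0.015 ]
 [ 0.4841 -0.281   0.015 ]
 [ 0.5112 -0.0505  0.015 ]] [0.233  0.1188 0.2321 0.1183] [ 0.5565 -0.1729  0.015 ]
knob (array([ 0.5681, -0.0721,  0.0882]), [np.float64(0.0005105533102688315), np.float64(0.0005105533102686954)])
top [304 159   9  13  44] [306.8182 166.4091]
side [257 185  15  13 142] [263.9437 191.1338]
[[170.5507 171.3591]
 [259.8208 164.501 ]] [0.5619 0.2844 0.083 ] [0.5809 0.0533 0.0365]
```

View pics/tray.png

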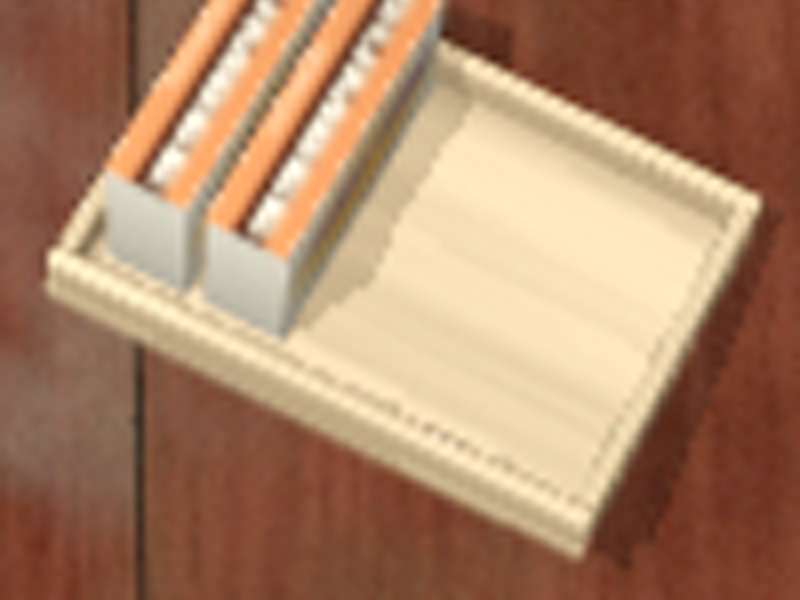

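The cradle base measures 234 x 119 mm, so it checks. In the tray crop the back rim's outer corners are at about top (171.2,172.7) and (237.9,206.3), and the front rim's right corner is at (260,165.4).

Run:
```python
from h import *
A=onz("top",(171.25,172.75),.083);B=onz("top",(237.9,206.25),.083);C=onz("top",(260,165.4),.0365)
print(A,B,C,np.linalg.norm(A-B),np.linalg.norm((B-C)[:2]))
yt=(B-A)[:2]/np.linalg.norm(B-A); xt=((B-C)[:2])/np.linalg.norm((B-C)[:2]); print(yt,xt,yt@xt)
e=np.array([-yt[1]*-1*-1,yt[0]]); xt2=np.array([yt[1],-yt[0]]); print("xt from y",xt2)
s20,c20=np.sin(np.radians(20)),np.cos(np.radians(20))
x=xt+xt2; x/=np.linalg.norm(x); y=np.array([-x[1],x[0]])
for P,a,b in ((A,1,-1),(B,1,1),(C,-1,1)):
    print("origin",P[:2]-x*(a*.068*c20-.021*s20)-y*b*.098)
print("yaw x",np.degrees(np.arctan2(x[1],x[0])))
# fellow tops' near-end corners (high end)
O=np.mean([P[:2]-x*(a*.068*c20-.021*s20)-y*b*.098 for P,a,b in ((A,1,-1),(B,1,1),(C,-1,1))],0)
X=np.r_[x*c20,s20];Y=np.r_[y,0];Z=np.r_[-x*s20,c20];F=np.r_[O,.04]; print(F,X,Y,Z)
for u in ((105,178),(190,212),(205,222),(290,258)):
    o,d=ray("top",(165+u[0]/8,140+u[1]/8)); k=((F+.065*Z-o)@Z)/(d@Z); p=o+k*d-F; print("fellow corner",p@X,p@Y)
# tool pose errors to start
s=readout.get_state(); print(s['ee_pos'],R.from_rotvec(s['orientation']).as_matrix())
# knob grip pose: tool x=-cradle x, y=cradle y, z down
xc=np.array([-.1146,-.9934,0]);Rk=np.c_[-xc,[.9934,-.1146,0],[0,0,-1]]
R0=R.from_rotvec(s['orientation']).as_matrix()
hz=.0187
for z in (.10,0):
    tgt=np.array([.5686,-.0732,.0898-hz+z]); print((R0.T@(tgt-s['ee_pos']))*1e3, R.from_matrix(R0.T@Rk).as_rotvec())
```

```text
[0.5582 0.2826 0.083 ] [0.467 0.112 0.083] [0.5785 0.0528 0.0365] 0.19339961868313765 0.1262123861852011
[-0.4715 -0.8819] [-0.8831  0.4691] 0.0027045646477854924
xt from y [-0.8819  0.4715]
origin [0.5621 0.1694]
origin [0.5631 0.1719]
origin [0.5618 0.1727]
yaw x 151.94531068353803
[0.5624 0.1713 0.04  ] [-0.8293  0.442   0.342 ] [-0.4703 -0.8825  0.    ] [ 0.3018 -0.1609  0.9397]
fellow corner 0.051050683249224654 -0.0844359306522359
fellow corner 0.04844676647607053 -0.05580694306332046
fellow corner 0.04921290318280143 -0.050090575711756215
fellow corner 0.0472222600396097 -0.021134666714504497
[ 0.146  -0.6329  0.1967] [[ 0.9744  0.2249 -0.0004]
 [ 0.2249 -0.9744  0.0014]
 [-0.0001 -0.0014 -1.    ]]
[ 537.6492 -450.324    26.1809] [-0.0013 -0.0008 -1.2291]
[ 537.6583 -450.1794  126.1807] [-0.0013 -0.0008 -1.2291]
```

Emit:
move_arm([
  [[0,0,-60],[0,0,0]],
  [[0,0,-110],[0,0,0]],
  [[537,-450,-110],[0,0,-1.229]],
  [[537,-450,-110],[0,0,-1.229]],
  [[537,-450,-110],[0,0,-1.229]],
  [[537,-450,-110],[0,0,-1.229]],
  [[537,-450,-110],[0,0,-1.229]],
  [[537,-450,-110],[0,0,-1.229]],
  [[537,-450,-110],[0,0,-1.229]],
  [[537,-450,-110],[0,0,-1.229]],
  [[537,-450,-110],[0,0,-1.229]],
  [[537,-450,-110],[0,0,-1.229]],
  [[537,-450,-110],[0,0,-1.229]],
  [[537,-450,-110],[0,0,-1.229]],
  [[537,-450,-110],[0,0,-1.229]],
  [[537,-450,-110],[0,0,-1.229]],
], gripper=85, newtons=60)

```text
time: 2.15
ee_pos: [0.5675, -0.0765, 0.3073]
orientation: [2.348, 2.086, -0.002]
wrist_force: [-0.2, 0.5, -0.2]
grip_width: 0.085
grasp_force: 0.0
```

Run:
```python
from h import *
s=readout.get_state(); im=optics.camera("wrist")[:,:,::-1].copy(); cv2.imwrite("pics/w1.png",im)
print(s['time'],s['ee_pos'],s['orientation'],s['joint_positions'])
np.save("w1.npy",np.r_[s['ee_pos'],s['orientation']])
```

```text
2.15 [ 0.5675 -0.0765  0.3073] [ 2.3484  2.0862 -0.0023] [ 0.7003  0.1822 -0.7097  1.4462  0.1196  1.5574 -0.121 ]
```

View pics/w1.png

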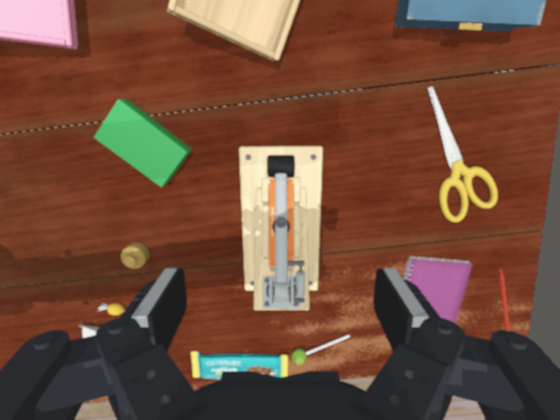

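The wrist picture shows the knob at (281,167) and the arm's bar and cradle running straight down at column 281, aligned with the tool. The hinge barrel is near (281,285).

Run:
```python
from h import *
q=np.load("w1.npy"); T=np.eye(4);T[:3,:3]=R.from_rotvec(q[3:]).as_matrix();T[:3,3]=q[:3]
W=T@optics.camera_params("wrist")["T_tool_cam"]
im=cv2.imread("pics/w1.png"); g=im.max(2); m=np.zeros(g.shape,np.uint8); m[145:185,255:310]=g[145:185,255:310]<50
n,l,st,ce=cv2.connectedComponentsWithStats(m); i=1+st[1:,4].argmax(); print(st[i],ce[i])
print("knob",onz("wrist",ce[i],.09,W), tri([ray("wrist",ce[i],W),ray("top",(308,165)),ray("side",(264.3,191))]))
c=np.float32([[239,146],[323,147],[310,310],[253,310]]).reshape(-1,1,2)
c=cv2.cornerSubPix(cv2.cvtColor(im,cv2.COLOR_BGR2GRAY),c,(4,4),(-1,-1),(3,50,.01)).reshape(-1,2)
P=np.array([onz("wrist",u,.01,W) for u in c]); print(c,P,np.linalg.norm(P[0]-P[1]),P[:2].mean(0))
# carton orange bounds
hs=cv2.cvtColor(im,cv2.COLOR_BGR2HSV); mo=((hs[...,0]<16)&(hs[...,1]>140)&(hs[...,2]>170)).astype(np.uint8); mo[:, :262]=0; mo[:,300:]=0; mo[:170]=0; mo[290:]=0
ys,xs=np.nonzero(mo); print("orange",xs.min(),xs.max(),ys.min(),ys.max())
```

```text
[269 157  24   7 124] [281.7903 159.2097]
knob [ 0.5722 -0.0626  0.09  ] (array([ 0.5694, -0.0677,  0.09  ]), [np.float64(0.00579973727063868), np.float64(0.003467413827334276), np.float64(0.002500337899256007)])
[[238.6709 146.7513]
 [321.7823 146.0269]
 [308.5883 310.0404]
 [253.3208 309.6824]] [[ 0.5118 -0.0504  0.01  ]
 [ 0.6302 -0.0635  0.01  ]
 [ 0.5863 -0.3341  0.01  ]
 [ 0.4938 -0.3223  0.01  ]] 0.11910821711531751 [ 0.571  -0.0569  0.01  ]
orange 269 292 179 265
```

Emit:
move_arm([
  [[0,0,60],[0,0,0]],
  [[0,0,120],[0,0,0]],
  [[0,0,180],[0,0,0]],
  [[0,0,220],[0,0,0]],
  [[0,0,238],[0,0,0]],
  [[0,0,238],[0,0,0]],
  [[0,0,238],[0,0,0]],
])

```text
time: 3.08
ee_pos: [0.5697, -0.0747, 0.0716]
orientation: [2.344, 2.087, 0.003]
wrist_force: [-0.1, 0.9, -0.2]
grip_width: 0.085
grasp_force: 0.0
```

Run:
```python
from h import *
s=readout.get_state(); print(s['ee_pos'],s['wrist_force'])
a=optics.camera("side")[110:260,180:340,::-1]; b=optics.camera("wrist")[:,:,::-1]
a=cv2.resize(a,(560,525),interpolation=cv2.INTER_CUBIC); cv2.imwrite("pics/c2.png",a); cv2.imwrite("pics/c2w.png",b)
```

```text
[ 0.5697 -0.0747  0.0716] [-0.0823  0.8959 -0.2326]
```

View pics/c2.png

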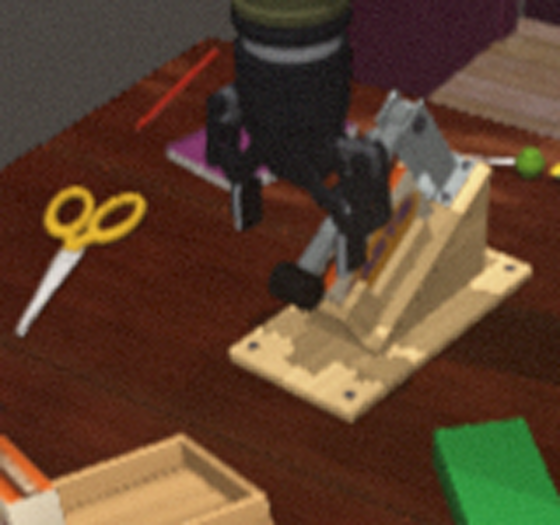

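Run:
```python
from h import *
s=readout.get_state(); p=s['ee_pos']; print(p,s['orientation'])
Rm=R.from_rotvec(s['orientation']).as_matrix()
for dz in (0,-13,-19,-32):
  for dy in (-42,0,42):
    P=p+Rm@np.array([0,dy,dz])/1e3; u=proj("side",P); print(dz,dy,u,((u-[180,110])*3.5))
print(proj("side",np.array([.5686,-.0732,.0898])))
```

```text
[ 0.5697 -0.0745  0.0715] [2.3435 2.0878 0.0029]
0 -42 [277.8929 202.2627] [342.6252 322.9193]
0 0 [264.9697 195.9838] [297.394  300.9433]
0 42 [252.5116 189.9309] [253.7905 279.7581]
-13 -42 [277.861  198.0371] [342.5133 308.1299]
-13 0 [264.8461 191.7914] [296.9615 286.2699]
-13 42 [252.3029 185.772 ] [253.0603 265.2022]
-19 -42 [277.8461 196.0661] [342.4612 301.2312]
-19 0 [264.7885 189.8362] [296.7598 279.4267]
-19 42 [252.2057 183.8329] [252.7198 258.415 ]
-32 -42 [277.8134 191.7496] [342.347  286.1235]
-32 0 [264.6623 185.5553] [296.3181 264.4435]
-32 42 [251.9927 179.5878] [251.9744 243.5573]
[264.8655 190.448 ]
```

View pics/c2w.png

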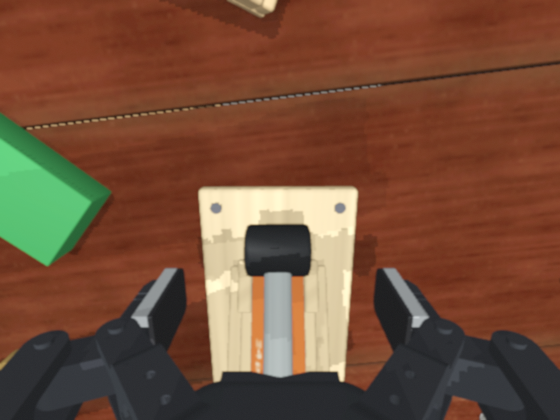

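The wrist view puts the knob at (278,250), which is at the tool's grasp point in x and z. However, in both views the open fingertips (side crop (245,220) and (348,265), wrist (185,290)) sit about 33 mm farther back than the stated geometry gives. It is clear below, so I lower 25 mm, half close around the knob without touching, and check.

Emit:
move_arm([
  [[1,0,12],[0,0,0]],
  [[2,0,25],[0,0,0]],
  [[2,0,25],[0,0,0]],
  [[2,0,25],[0,0,0]],
  [[2,0,25],[0,0,0]],
], gripper=46)

```text
time: 3.8
ee_pos: [0.5687, -0.0722, 0.0448]
orientation: [2.345, 2.09, 0.0]
wrist_force: [0.3, 0.1, 0.4]
grip_width: 0.0459
grasp_force: 0.0
```

Run:
```python
from h import *
s=readout.get_state(); print(s['ee_pos'],s['wrist_force'],s['grip_width'])
a=optics.camera("side")[140:230,220:310,::-1]; b=optics.camera("wrist")[120:420,120:440,::-1]
a=cv2.resize(a,(450,450),interpolation=cv2.INTER_CUBIC); m=np.zeros((450,770,3),np.uint8); m[:,:450]=a; m[:300,450:]=b; cv2.imwrite("pics/c3.png",m)
p=s['ee_pos'];Rm=R.from_rotvec(s['orientation']).as_matrix()
for dz in (0,-20,-40):
  for dy in (-23,23):
    print(dz,dy,(proj("side",p+Rm@np.array([0,dy,dz])/1e3)-[220,140])*5)
```

```text
[ 0.5687 -0.0722  0.0448] [0.2617 0.0673 0.389 ] 0.04592909712768082
0 -23 [260.006  342.3073]
0 23 [191.3811 308.3052]
-20 -23 [259.363  310.6535]
-20 23 [190.0138 276.9159]
-40 -23 [258.7058 278.2983]
-40 23 [188.6168 244.845 ]
```

View pics/c3.png

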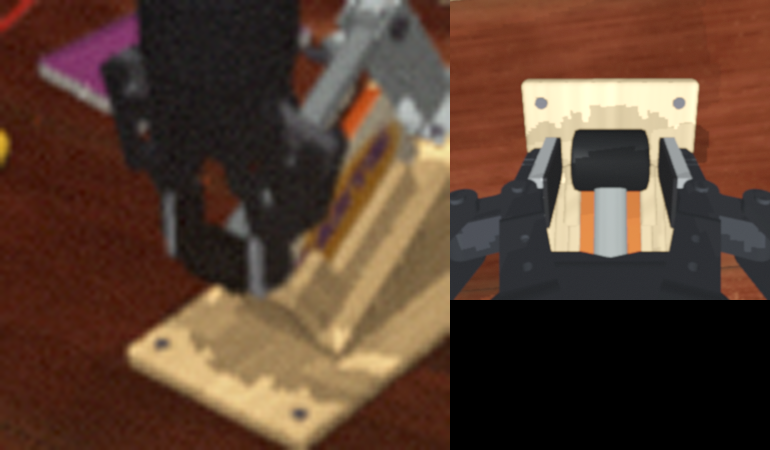

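The crop shows the pads straddling the barrel. Tips are at side-crop (257,292) and (172,255), about 32 mm behind the reported TCP, while the barrel centre is 45 mm behind it. That makes a good pinch, so I close.

Emit:
move_arm([
  [[0,0,0],[0,0,0]],
  [[0,0,0],[0,0,0]],
  [[0,0,0],[0,0,0]],
  [[0,0,0],[0,0,0]],
], gripper=20, newtons=70)

```text
time: 4.4
ee_pos: [0.569, -0.0723, 0.0451]
orientation: [2.345, 2.089, 0.001]
wrist_force: [-0.5, 0.0, 4.7]
grip_width: 0.0327
grasp_force: 69.8
```

Run:
```python
from h import *
s=readout.get_state(); print(s['ee_pos'],s['orientation'],s['wrist_force'],s['grip_width'],s['grasp_force'])
# arc in tool axes (tool x ~ -cradle x, z down): hinge relative to knob; at shut angle -33deg below level
a0=np.radians(-33.06)
for th in np.arange(.1,1.66,.1):
    a=a0+th; x=.147*(np.cos(a)-np.cos(a0)); z=-.147*(np.sin(a)-np.sin(a0)); print(round(th,1),round(x*1e3),round(z*1e3))
```

```text
[ 0.569  -0.0723  0.0451] [2.3447 2.0893 0.0008] [-0.5402  0.0277  4.7233] 0.032735993440370474 69.8197889328003
0.1 7 -13
0.2 13 -26
0.3 18 -40
0.4 22 -54
0.5 23 -69
0.6 24 -84
0.7 23 -98
0.8 20 -113
0.9 16 -127
1.0 11 -141
1.1 4 -154
1.2 -4 -166
1.3 -13 -177
1.4 -23 -188
1.5 -34 -197
1.6 -47 -206
```

Emit:
move_arm([
  [[7,0,-13],[0,0,0]],
  [[13,0,-26],[0,0,0]],
  [[18,0,-40],[0,0,0]],
  [[22,0,-54],[0,0,0]],
  [[23,0,-69],[0,0,0]],
  [[24,0,-84],[0,0,0]],
  [[24,0,-84],[0,0,0]],
])

```text
time: 5.28
ee_pos: [0.571, -0.0532, 0.1274]
orientation: [2.346, 2.084, -0.005]
wrist_force: [4.6, -8.3, -7.5]
grip_width: 0.0324
grasp_force: 70.8
```

Emit:
move_arm([
  [[-3,0,-14],[0,0,0]],
  [[-7,0,-29],[0,0,0]],
  [[-12,0,-43],[0,0,0]],
  [[-17,0,-57],[0,0,0]],
  [[-24,0,-70],[0,0,0]],
  [[-32,0,-82],[0,0,0]],
  [[-41,0,-93],[0,0,0]],
  [[-51,0,-104],[0,0,0]],
  [[-62,0,-113],[0,0,0]],
  [[-73,0,-121],[0,0,0]],
  [[-73,0,-121],[0,0,0]],
])

```text
time: 6.65
ee_pos: [0.5625, -0.1259, 0.2461]
orientation: [2.35, 2.083, -0.004]
wrist_force: [7.2, -7.8, -14.0]
grip_width: 0.0322
grasp_force: 71.0
```

Run:
```python
from h import *
s=readout.get_state(); print(s['ee_pos'],s['orientation'],s['wrist_force'],s['grip_width'],s['joint_positions'])
xc=np.array([-.1146,-.9934]); O=np.array([.5572,-.172]); d=np.array(s['ee_pos'][:2])-O
print("knob cradle x",d@xc,"z",s['ee_pos'][2]+.045,"nominal hinge .0238,.170; dist",np.hypot(d@xc-.0238,s['ee_pos'][2]+.045-.170),"angle",np.degrees(np.arctan2(s['ee_pos'][2]+.045-.17,.0238-d@xc))+33)
im=optics.camera("wrist"); cv2.imwrite("pics/w4.png",im[:,:,::-1])
```

```text
[ 0.5625 -0.1259  0.2461] [ 2.3498  2.0835 -0.0043] [  7.2376  -7.7914 -14.018 ] 0.03221894256114768 [ 0.7589  0.2003 -0.6763  1.5453  0.1287  1.4414 -0.0443]
knob cradle x -0.04643305850885769 z 0.2910987290497419 nominal hinge .0238,.170; dist 0.13999137360913144 angle 92.88775535626306
```

Emit:
move_arm([
  [[0,0,0],[0,0,0]],
  [[0,0,0],[0,0,0]],
  [[0,0,0],[0,0,0]],
  [[0,0,-40],[0,0,0]],
  [[10,0,-90],[0,0,0]],
  [[40,0,-110],[0,0,0]],
  [[40,0,-110],[0,0,0]],
], gripper=85)

```text
time: 7.58
ee_pos: [0.5685, -0.0771, 0.3622]
orientation: [2.337, 2.095, 0.006]
wrist_force: [0.4, 0.6, -0.8]
grip_width: 0.0848
grasp_force: 0.0
```

Run:
```python
from h import *
s=readout.get_state(); print(s['ee_pos'],s['orientation'],s['wrist_force'],s['grip_width'])
np.save("w5.npy",np.r_[s['ee_pos'],s['orientation']])
w=optics.camera("wrist")[:,:,::-1]; cv2.imwrite("pics/w5.png",w)
a=optics.camera("side")[:,:,::-1]; cv2.imwrite("pics/s5.png",a)
a=cv2.resize(a[80:240,220:350],(390,480),interpolation=cv2.INTER_CUBIC)
m=np.zeros((480,790,3),np.uint8); m[:,:390]=a; m[:420,390:790]=w[:,80:480]; cv2.imwrite("pics/c5.png",m)
```

```text
[ 0.5685 -0.0771  0.3622] [2.3371 2.0952 0.0058] [ 0.4487  0.6228 -0.8171] 0.08483200466976852
```

View pics/c5.png

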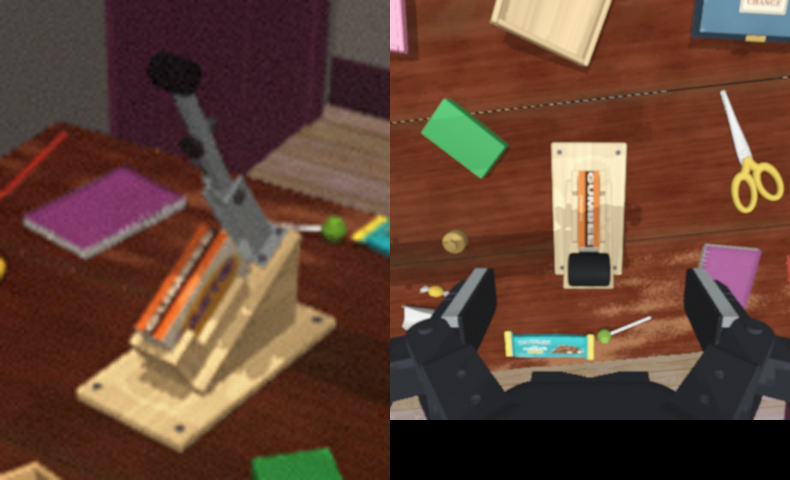

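The clamp stands open by itself: knob at side-crop (173,72). The carton top is free in the wrist view, from crop (589,170) up to the knob at row 252. Now I locate the carton.

Run:
```python
from h import *
q=np.load("w5.npy"); T=np.eye(4);T[:3,:3]=R.from_rotvec(q[3:]).as_matrix();T[:3,3]=q[:3]
W=T@optics.camera_params("wrist")["T_tool_cam"]
im=cv2.imread("pics/w5.png"); hs=cv2.cvtColor(im,cv2.COLOR_BGR2HSV)
m=((hs[...,0]<16)&(hs[...,1]>140)&(hs[...,2]>150)).astype(np.uint8); m[:,:262]=0;m[:,300:]=0;m[:160]=0;m[262:]=0
ys,xs=np.nonzero(m); print(xs.min(),xs.max(),ys.min(),ys.max())
for r in (175,200,240): 
    c=np.nonzero(m[r])[0]; print(r,c.min(),c.max())
xc=np.array([-.1146,-.9934,0]);yc=np.array([.9934,-.1146,0]);z=np.array([0,0,1.])
a=np.radians(33);X=xc*np.cos(a)+z*np.sin(a);Z=-xc*np.sin(a)+z*np.cos(a);B=np.array([.5572,-.172,.056])
def onp(n,uv,h,W=None):
    o,d=ray(n,uv,W); k=((B+h*Z-o)@Z)/(d@Z); p=o+k*d-B; return np.array([p@X,p@yc])
y0=ys.min()-.5
for u in ((268.5,y0),(290,y0),(268.5,240),(290,240)): print("wrist",u,onp("wrist",u,.065,W))
s=cv2.imread("pics/s5.png");hs=cv2.cvtColor(s,cv2.COLOR_BGR2HSV)
m=((hs[...,0]<16)&(hs[...,1]>140)&(hs[...,2]>150)).astype(np.uint8); m[:,:262]=0;m[:,305:]=0;m[:145]=0;m[205:]=0
ct=max(cv2.findContours(m,0,2)[0],key=cv2.contourArea)
cv2.findContours
ys,xs=np.nonzero(m)
for v in (xs+ys, xs-ys): 
    for i in (v.argmin(),v.argmax()): print("side",xs[i],ys[i],onp("side",(xs[i],ys[i]),.065))
for r in (145,155,165,175,185,190,195,198):
    c=np.nonzero(m[r])[0]; print(r,c[[0,-1]] if len(c) else None)
# grasp move, tool now -> carton grasp: TCP at bed x=xm, z=zt
Rg=np.c_[-X,yc,-Z]; print(Rg)
s=readout.get_state();R0=R.from_rotvec(s['orientation']).as_matrix()
for xm,zt in ((-.012,.10),(-.012,-.002)):
    print((R0.T@(B+xm*X+zt*Z-s['ee_pos']))*1e3,R.from_matrix(R0.T@Rg).as_rotvec(),s['ee_pos'],B+xm*X+zt*Z)
```

```text
268 288 172 246
175 270 287
200 273 288
240 268 288
wrist (268.5, np.float64(171.5)) [-0.0561 -0.0135]
wrist (290, np.float64(171.5)) [-0.0563  0.017 ]
wrist (268.5, 240) [ 0.0421 -0.0125]
wrist (290, 240) [0.0421 0.0163]
side 287 155 [0.0497 0.0133]
side 274 192 [-0.0543 -0.0141]
side 265 189 [-0.0572  0.0136]
side 294 157 [ 0.0519 -0.0081]
145 None
155 [287 287]
165 [281 291]
175 [274 284]
185 [267 278]
190 [267 275]
195 None
198 None
[[ 0.0961  0.9934 -0.0624]
 [ 0.8331 -0.1146 -0.541 ]
 [-0.5446  0.     -0.8387]]
[-26.8203   0.4401 226.062 ] [ 0.0002 -0.575   0.0008] [ 0.5672 -0.081   0.3594] [ 0.5646 -0.1079  0.1333]
[-82.2947   0.3982 311.6571] [ 0.0002 -0.575   0.0008] [ 0.5672 -0.081   0.3594] [ 0.5582 -0.1631  0.0478]
```

Carton centre measured at bed x -1, y +1 mm from both views, width and ends as given. I tilt first, then come in square to the bed.

Emit:
move_arm([
  [[0,0,0],[0,-0.18,0]],
  [[0,0,0],[0,-0.36,0]],
  [[0,0,20],[0,-0.5,0]],
  [[-5,0,60],[0,-0.575,0]],
  [[-15,0,110],[0,-0.575,0]],
  [[-25,0,160],[0,-0.575,0]],
  [[-30,0,200],[0,-0.575,0]],
  [[-30,0,224],[0,-0.575,0]],
  [[-30,0,224],[0,-0.575,0]],
  [[-30,0,224],[0,-0.575,0]],
])

```text
time: 8.93
ee_pos: [0.565, -0.1106, 0.1369]
orientation: [2.013, 1.793, -0.593]
wrist_force: [-0.1, 0.7, 0.9]
grip_width: 0.0849
grasp_force: 0.0
```

```bash
cat >> h.py <<'E'
xc=np.array([-.1146,-.9934,0]);yc=np.array([.9934,-.1146,0]);zz=np.array([0,0,1.])
a_=np.radians(33);X=xc*np.cos(a_)+zz*np.sin(a_);Z=-xc*np.sin(a_)+zz*np.cos(a_);B=np.array([.5572,-.172,.056]);Rg=np.c_[-X,yc,-Z]
E
python3 - <<'E'
from h import *
for i in range(3):
    s=readout.get_state();p=s['ee_pos']-B; print(s['time'],"bed",p@X,p@yc,p@Z,R.from_matrix(R.from_rotvec(s['orientation']).as_matrix().T@Rg).as_rotvec(),s['joint_positions']); optics.camera("wrist")
E
```

```text
8.925 bed -0.007848818909575884 0.0006861118429837638 0.1015858997607124 [ 0.0019 -0.0011 -0.001 ] [ 0.3685  0.3873 -0.7102  1.713   0.7644  1.4732 -0.6668]
8.975 bed -0.007773961786240516 0.0008717463926997865 0.10193114482862957 [ 0.0026 -0.0012 -0.0014] [ 0.3685  0.3869 -0.7104  1.7128  0.7644  1.4731 -0.6669]
9.025 bed -0.007773343980784853 0.0008393773972180985 0.101958431740599 [ 0.0026 -0.0013 -0.0015] [ 0.3685  0.3867 -0.7103  1.713   0.7643  1.473  -0.667 ]
```

Emit:
move_arm([
  [[0,0,45],[0,0,0]],
  [[0,0,80],[0,0,0]],
  [[0,0,103],[0,0,0]],
  [[0,0,103],[0,0,0]],
])

```text
time: 9.57
ee_pos: [0.5567, -0.1676, 0.0484]
orientation: [2.015, 1.794, -0.598]
wrist_force: [0.6, -0.2, -0.4]
grip_width: 0.0849
grasp_force: 0.0
```

Emit:
move_arm([
  [[0,0,0],[0,0,0]],
  [[0,0,0],[0,0,0]],
  [[0,0,0],[0,0,0]],
  [[0,0,0],[0,0,0]],
  [[0,0,0],[0,0,0]],
  [[0,0,0],[0,0,0]],
], gripper=15, newtons=40)

```text
time: 10.32
ee_pos: [0.5583, -0.1659, 0.0499]
orientation: [2.012, 1.794, -0.594]
wrist_force: [0.0, 3.1, 5.6]
grip_width: 0.0299
grasp_force: 41.4
```

Emit:
move_arm([
  [[0,0,-10],[0,0,0]],
  [[0,0,-25],[0,0,0]],
  [[0,0,-45],[0,0,0]],
  [[0,0,-70],[0,0,0]],
  [[0,0,-100],[0,0,0]],
  [[0,0,-120],[0,0,0]],
  [[0,0,-120],[0,0,0]],
])

```text
time: 11.2
ee_pos: [0.5662, -0.1001, 0.1514]
orientation: [2.012, 1.795, -0.591]
wrist_force: [0.7, 0.4, -0.9]
grip_width: 0.0295
grasp_force: 40.7
```

```bash
cat >> h.py <<'E'
F=np.array([.5624,.1713,.04]);XT=np.array([-.8293,.442,.342]);YT=np.array([-.4703,-.8825,0]);ZT=np.array([.3018,-.1609,.9397])
E
python3 - <<'E'
from h import *
s=readout.get_state();p=s['ee_pos']-B; print(s['time'],"bed",p@X,p@yc,p@Z,s['grip_width'],s['grasp_force'],s['wrist_force'])
Rm=R.from_rotvec(s['orientation']).as_matrix()
w=optics.camera("wrist")[:,:,::-1]; cv2.imwrite("pics/w6.png",w); cv2.imwrite("pics/s6.png",optics.camera("side")[:,:,::-1])
# carton bounds (orange) in wrist view
hs=cv2.cvtColor(w.copy(),cv2.COLOR_BGR2HSV); m=((hs[...,0]<16)&(hs[...,1]>140)&(hs[...,2]>150)).astype(np.uint8); m[:,:230]=0;m[:,330:]=0
n,l,st,ce=cv2.connectedComponentsWithStats(m); print([ (x.tolist()) for x in st[1:] if x[4]>60])
# placing: tool x=+XT, z=-ZT, y = z x x
Rt=np.c_[XT,np.cross(-ZT,XT),-ZT]; print("ytool",Rt[:,1])
for xm,ym,zt in ((.0,.036,.12),(.0,.036,.003)):
    t=F+xm*XT+ym*YT+zt*ZT; print(t,(Rm.T@(t-s['ee_pos']))*1e3,R.from_matrix(Rm.T@Rt).as_rotvec())
E
```

```text
11.2 bed -0.00882695694027771 0.0006668953083762695 0.11944077777861324 0.029465933474309355 40.667452812194824 [ 0.6602  0.4107 -0.8564]
[[238, 192, 30, 183, 3918], [294, 192, 28, 183, 3922]]
ytool [0.4704 0.8825 0.    ]
[0.5817 0.1202 0.1528] [ 184.5077   -9.4157 -121.0452] [-0.1359  0.8096 -1.2257]
[0.5464 0.139  0.0428] [256.5242 -46.9457 -36.818 ] [-0.1359  0.8096 -1.2257]
```

Carton is drawn out: held at 29.5 mm, 41 N, centred about 7 mm up-slope of the pads. Carrying it over the tray's free half.

Emit:
move_arm([
  [[10,0,-30],[-0.015,0.09,-0.136]],
  [[30,0,-60],[-0.03,0.18,-0.272]],
  [[60,-3,-85],[-0.045,0.27,-0.408]],
  [[90,-5,-105],[-0.06,0.36,-0.545]],
  [[115,-8,-120],[-0.075,0.45,-0.681]],
  [[140,-10,-130],[-0.09,0.54,-0.817]],
  [[160,-12,-135],[-0.106,0.63,-0.953]],
  [[175,-14,-130],[-0.12,0.72,-1.09]],
  [[185,-15,-124],[-0.136,0.81,-1.226]],
  [[185,-15,-124],[-0.136,0.81,-1.226]],
  [[185,-15,-124],[-0.136,0.81,-1.226]],
  [[185,-15,-124],[-0.136,0.81,-1.226]],
])

```text
time: 12.8
ee_pos: [0.5753, 0.122, 0.1543]
orientation: [-0.681, -2.716, -0.117]
wrist_force: [0.3, -0.7, -2.0]
grip_width: 0.0297
grasp_force: 40.6
```

Run:
```python
from h import *
Rt=np.c_[XT,np.cross(-ZT,XT),-ZT]
for i in range(2):
    s=readout.get_state();p=s['ee_pos']-F;Rm=R.from_rotvec(s['orientation']).as_matrix()
    print(s['time'],"tray",p@XT,p@YT,p@ZT,R.from_matrix(Rm.T@Rt).as_rotvec(),s['grip_width'],s['wrist_force'],s['joint_positions'])
    w=optics.camera("wrist")[:,:,::-1]
cv2.imwrite("pics/w7.png",w); cv2.imwrite("pics/s7.png",optics.camera("side")[:,:,::-1])
hs=cv2.cvtColor(w.copy(),cv2.COLOR_BGR2HSV); m=((hs[...,0]<16)&(hs[...,1]>140)&(hs[...,2]>150)).astype(np.uint8)
n,l,st,ce=cv2.connectedComponentsWithStats(m); print([ (x.tolist()) for x in st[1:] if x[4]>60])
```

```text
12.8 tray 0.006568285136793968 0.03745743049243502 0.1192119370691849 [-0.0015 -0.0004 -0.0019] 0.029748851597003304 [ 0.3025 -0.6551 -2.0206] [ 0.5462  0.6757 -1.033   1.3777  0.2907  1.6087  0.6194]
12.85 tray 0.006475497987483315 0.0374463279075876 0.11931646756602932 [-0.0015 -0.0002 -0.0017] 0.029708319536270383 [ 0.4108  0.2074 -0.9985] [ 0.5461  0.6757 -1.033   1.3775  0.2908  1.6087  0.6197]
[[425, 157, 33, 136, 1595], [356, 159, 23, 135, 1373], [381, 158, 26, 136, 1567], [400, 158, 29, 136, 1380], [238, 193, 29, 180, 3921], [295, 193, 27, 180, 3905]]
```

Emit:
move_arm([
  [[0,0,45],[0,0,0]],
  [[0,0,85],[0,0,0]],
  [[0,0,105],[0,0,0]],
  [[0,0,113],[0,0,0]],
  [[0,0,117],[0,0,0]],
  [[0,0,117],[0,0,0]],
])

```text
time: 13.7
ee_pos: [0.5409, 0.1402, 0.0441]
orientation: [-0.682, -2.715, -0.12]
wrist_force: [-1.4, -0.0, -1.1]
grip_width: 0.0297
grasp_force: 40.7
```

Emit:
move_arm([
  [[0,0,2],[0,0,0]],
  [[0,0,4],[0,0,0]],
  [[0,0,4],[0,0,0]],
])

```text
time: 14.08
ee_pos: [0.5388, 0.1407, 0.0396]
orientation: [-0.681, -2.713, -0.119]
wrist_force: [0.1, 0.0, -1.0]
grip_width: 0.0295
grasp_force: 40.7
```

Run:
```python
from h import *
s=readout.get_state();p=s['ee_pos']-F; print("tray",p@XT,p@YT,p@ZT,s['wrist_force']@ZT,s['wrist_force'])
```

```text
tray 0.005919522030501349 0.03813523331724601 -0.0026295228416226167 -0.9582848321167601 [ 0.0796  0.0124 -1.0432]
```

Emit:
move_arm([
  [[0,0,1],[0,0,0]],
  [[0,0,2],[0,0,0]],
  [[0,0,2],[0,0,0]],
])

```text
time: 14.45
ee_pos: [0.5387, 0.1409, 0.039]
orientation: [-0.681, -2.714, -0.119]
wrist_force: [-0.3, -2.2, 6.0]
grip_width: 0.0296
grasp_force: 41.6
```

Emit:
move_arm([
  [[0,0,1],[0,0,0]],
  [[0,0,2],[0,0,0]],
  [[0,0,2],[0,0,0]],
])

```text
time: 14.82
ee_pos: [0.5388, 0.1409, 0.039]
orientation: [-0.682, -2.715, -0.118]
wrist_force: [-1.2, -4.5, 14.8]
grip_width: 0.0297
grasp_force: 42.9
```

On the floor. Easing off and releasing with a modest opening.

Emit:
move_arm([
  [[0,0,-2],[0,0,0]],
  [[0,0,-2],[0,0,0]],
])

```text
time: 15.08
ee_pos: [0.5389, 0.141, 0.0389]
orientation: [-0.682, -2.715, -0.119]
wrist_force: [0.2, -0.7, 7.4]
grip_width: 0.0292
grasp_force: 41.8
```

Emit:
move_arm([
  [[0,0,0],[0,0,0]],
  [[0,0,0],[0,0,0]],
  [[0,0,0],[0,0,0]],
  [[0,0,-20],[0,0,0]],
  [[0,0,-60],[0,0,0]],
  [[0,0,-120],[0,0,0]],
  [[0,0,-180],[0,0,0]],
  [[0,0,-180],[0,0,0]],
  [[0,0,-180],[0,0,0]],
], gripper=52)

```text
time: 16.2
ee_pos: [0.5932, 0.1121, 0.2074]
orientation: [-0.681, -2.714, -0.119]
wrist_force: [-0.9, 0.1, -0.1]
grip_width: 0.0523
grasp_force: 0.0
```

Run:
```python
from h import *
s=readout.get_state(); print(s['time'],s['ee_pos'],s['wrist_force'],s['grip_width'])
w=optics.camera("wrist")[:,:,::-1]; cv2.imwrite("pics/w8.png",w); a=optics.camera("side")[:,:,::-1]
m=np.zeros((420,790,3),np.uint8); m[:,:400]=cv2.resize(a[100:310,140:340],(400,420)); m[:,400:]=w[:,100:490]; cv2.imwrite("pics/c8.png",m)
T=np.eye(4);T[:3,:3]=R.from_rotvec(s['orientation']).as_matrix();T[:3,3]=s['ee_pos'];W=T@optics.camera_params("wrist")["T_tool_cam"]
hs=cv2.cvtColor(w.copy(),cv2.COLOR_BGR2HSV); mm=((hs[...,0]<16)&(hs[...,1]>140)&(hs[...,2]>150)).astype(np.uint8)
n,l,st,ce=cv2.connectedComponentsWithStats(mm)
for i in range(1,n):
    if st[i,4]>150:
        pts=cv2.boxPoints(cv2.minAreaRect(np.argwhere(l==i)[:,::-1].astype(np.float32)))
        out=[]
        for u in pts:
            o,d=ray("wrist",u,W); k=((F+.065*ZT-o)@ZT)/(d@ZT); q=o+k*d-F; out.append((round(q@XT*1e3),round(q@YT*1e3)))
        print(st[i,4],out)
```

```text
16.2 [0.5932 0.1121 0.2074] [-0.9478  0.0551 -0.0876] 0.05228272391733192
1079 [(53, 52), (53, 42), (-55, 43), (-55, 54)]
922 [(53, 32), (53, 24), (-55, 23), (-55, 32)]
911 [(-61, -58), (48, -59), (47, -67), (-63, -68)]
1175 [(-61, -77), (49, -78), (48, -88), (-63, -89)]
873 [(-58, -24), (47, -24), (46, -32), (-59, -33)]
1115 [(-61, -43), (47, -42), (46, -53), (-62, -54)]
```

View pics/c8.png

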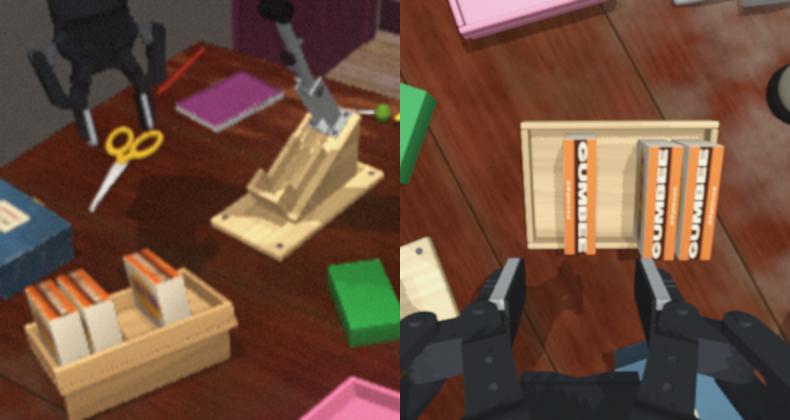

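The carton stands parallel in the free half (x -55..53, y 23..54 mm in the tray frame). The fellows are unmoved, the clamp stands open, and the gripper is clear.

```bash
python3 -c "
from rig import ticket
print(ticket.job_done())"
```

```text
the job is handed in; nothing more can be done
None
```

I opened the clamp past its hold-open point and it stands open by itself. The carton is upright on its narrow long side in the tray's free half, parallel to the two fellow cartons, which did not move. I handed the job in at about 16 s.

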